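Roll the pin to the line on the pastry mat

ROBOT

A 6-joint arm with a two-finger parallel gripper is mounted at the origin on a cart in front of the work surface, level with it; the furniture and walls round the work are solid. World frame = base frame: x ahead of the robot, y to its left, z up, the work surface at z = 0. Lengths are in mm, angles in degrees, forces in N, time in s.
With the tool pointing down it reaches from about 325 to 925 mm from the base axis. Payload 3.1 kg.
Tool frame: the origin (TCP) lies at the very end of the fingers, on their centre line; the grasp point (between the pads) lies grasp_offset behind it (grasp_offset is the distance from the TCP to the grasp point, in mm); z points along the fingers, x is the direction in which the jaws open and shut, and the axes are right-handed (so a half turn about z gives the same grasp; the last joint's range is limited). The gripper opens to 85 mm and grips with 20 to 120 N. Pads are 22 mm wide; open, the fingers measure 114 mm over their backs; the gripper's body (76 mm by 85 mm) begins 54 mm behind the grasp point. The pads swing forward as they close: fully open they stand 13 mm farther back than shut.
Start: joints at [-82.689, 12.427, 92.441, -0, 75.132, -6.429], TCP at [148.463, -607.122, 191.8] pointing down, gripper open.
Joint ranges: [-157.48, 157.48], [-44.54, 120.13], [17.64, 146.25], [-64.5, 244.5], [7.68, 150.69], [-147.95, 147.95]. Speed limits (degrees/s): [159.86, 159.86, 180, 180, 180, 180].

INTERFACE

Orientations are given as [roll, pitch, yaw] about the fixed x, y, z axes, in that order (R = Rz(yaw) Ry(pitch) Rx(roll)).
In Python, from station import * gives the robot as it stands. Calls block until the motion is done:
- goto(position, orientation): joint-space move of the TCP to a pose.
- move_l(position, attitude=None, speed=150): straight line of the TCP; attitude=None keeps the orientation; speed is the mean speed in mm/s.
- move_j(angles): joint-space move.
- grip(opening, squeeze=None): finger opening in mm; squeeze is the grip in N (None keeps the last); returns when the fingers have stopped.
- wait(seconds).
- solve_ik(position, orientation): joint angles nearest the present ones, or None.
- get_obs(): the state.
- get_image(name): name is "scene" or "top" or "wrist"; returns the picture (384x512x3 uint8, red, green, blue); there is no depth.
- get_calibration(name): a dict with "fx", "fy", "cx", "cy" (pixels), "R" (3x3) and "t" (3): a world point X has camera coordinates R X + t; the wrist camera has in their place "mount" (4x4, takes a point from camera to tool coordinates, whose origin is the TCP and whose axes are the tool frame's). Camera axes: x right, y down, z forward; pixel columns grow to the right and rows downward; lengths in mm; the calibration is good to about 2 mm. The wrist camera is an equidistant fisheye: a pixel r from the principal point sees the ray r / f radians off the axis. A picture is of the moment at which its call begins: read the wrist's pose just before it. get_calibration takes no time and is no camera call.
A pose or a line that the arm cannot do raises Unreachable and nothing moves.
- sign_off(): hands the job in, once; it reports no verdict.
Trained networks look in the newest picture that a camera, given by its name, has taken for a name from the list of things; names that differ only in an ending like _2 or _b are one class to them, and where a whole thing is asked for, a point or a joint stands for the part that bears it (a point fixed in the world has none). Each returns a list of dicts, best first, with "score" (0 to 1); they miss things now and then, are a little off and sometimes report something else, mostly with a low value. They report only what shows in the picture. A call takes as long as a camera call.
- spot_in(name, camera): "extent" ([centre column, centre row, width, height] in pixels, round what is visible of it).
- regions_of(name, camera): "region" (384x512 bool, what is visible of it) and "extent" ([centre column, centre row, width, height] in pixels, round what is visible of it).
The state is a dict: "t": time; "joint_pos": joint angles; "qvel": joint speeds; "effort": joint torques, N m; "tcp_pos": TCP position; "ee_rot": TCP orientation; "wrist_force": force on the tool from outside, world axes, zero at the start; "moment": the same for the moment, N m; "grip_width": finger opening in mm.
Only numpy, scipy, OpenCV 4.12 (cv2) and the standard library are available. Lean on these libraries where they do the work, as an engineer would, in place of code of your own. Each camera call takes 0.05 s, during which the arm holds its last target.

TASK

Make room on the pastry mat for the next dough: with your fingertips on top of the rolling pin, roll it away over the mat until it lies along the white cross line, centred over it, and leave it there at rest. Let it turn on the mat as it goes: do not pinch it, lift it, push it from low behind or slide it along. Leave the steel ring, the butter and the brown bottle beside the mat where they are.

Things in the scene. Friction and masses are not known exactly. Their poses are not given: they have to be found in the camera images.
- pin: Wooden rolling pin: barrel 54 mm across, 180 mm long, a 60 mm handle (25 mm thick) on each end, 0.45 kg. Origin mid-barrel on the axis, 27 mm above the mat; the barrel's top is 58 mm above the worktop. y runs along the pin; x and z turn as it rolls, z up at the start. Driven from the top it moves half as far as the fingertips; drag stops it within mm when slowly rolled and released.
- mat: Grey pastry mat fixed on the worktop, 300 mm (its x) by 340 mm (its y), 4 mm thick, origin at the centre of its underside. Its x axis points away from the robot, the way the pin has to roll; the pin starts on its near half, roughly parallel to its y axis.
- line (a point): Middle of the white line printed right across the mat, 6 mm wide and 320 mm long, on the mat's upper face, 35 mm beyond the mat's centre. Axes parallel to the mat's: x away from the robot across the line, y along the line. The pin starts 75 to 115 mm short of it.
- ring: Bystander: plain steel pastry ring, 71 mm across, 30 mm high, standing on the far left part of the mat; origin at the centre of its underside.
- butter: Bystander: wrapped stick of butter, 33 x 120 x 32 mm, lying on the far right part of the mat, its length (y axis) roughly along the line; origin at the centre of its underside.
- vanilla: Bystander: small brown glass bottle with a black cap, 47 mm across, 118 mm high, upright on the worktop left of the mat; origin at the centre of its underside.

How it is judged:
By the outcome, as a careful person would: the job done as asked, in the order asked, and still so for the second after the job is handed in, with the robot touching nothing.
It also fails if it takes over 72 s, if anything falls off the work surface, if the arm or the gripper's body presses on something with over 40 N, if the wrist force passes 120 N, or if a joint passes its speed limit or range.

## Working session

There is one attempt and no reset: what is moved stays moved. The work goes in short steps, each a Python script; the robot and the scene stay as the last script left them, time stands still between calls to the robot, and variables do not carry over. Pictures are saved under pics/ and viewed, and the job is handed in when it is done.

```bash
mkdir -p pics; ls; python3 - <<'E'
from station import *
import cv2
o=get_obs(); print({k:o[k] for k in("t","tcp_pos","ee_rot","grip_width","wrist_force")})
for n in("scene","top"):
    im=get_image(n); cv2.imwrite(f"pics/{n}0.png",im[:,:,::-1])
    c=get_calibration(n); print(n,c)
    for th in("pin","mat","ring","butter","vanilla"):
        r=spot_in(th,n); print(th,[(round(d["score"],2),[round(x) for x in d["extent"]]) for d in r[:2]])
print(get_calibration("wrist")); 
try: print(grasp_offset)
except Exception as e: print(e)
E
```

```text
pics
{'t': 0.0, 'tcp_pos': array([ 148.34784631, -606.20649684,  190.44800729]), 'ee_rot': array([-1.79983811e+02,  1.37005145e-01, -7.62603780e+01]), 'grip_width': 85.3308899298998, 'wrist_force': array([ 0.05299851,  0.96912875, -0.68067827])}
scene {'fx': 375.6293461610099, 'fy': 375.6293461610099, 'cx': 256.35229066633576, 'cy': 192.25993117811, 'R': array([[ 0.88300572, -0.46913648, -0.01455579],
       [-0.3344617 , -0.60715888, -0.72075895],
       [ 0.32929664,  0.64130263, -0.69303294]]), 't': array([-467.37386177,  290.19520302,  636.21419596])}
pin [(0.96, [222, 219, 35, 101])]
mat [(0.97, [253, 234, 150, 119])]
ring [(0.84, [307, 195, 27, 28])]
butter [(0.89, [312, 245, 23, 54])]
vanilla [(0.95, [268, 139, 18, 46])]
top {'fx': 439.8638377648568, 'fy': 439.8638377648568, 'cx': 255.6516549161375, 'cy': 186.84727062689677, 'R': array([[-0.02643078, -0.99964972,  0.00136169],
       [-0.97927557,  0.02561842, -0.20090559],
       [ 0.20080034, -0.00664356, -0.97960966]]), 't': array([119.9984786 , 584.39733603, 773.03875379])}
pin [(0.97, [266, 242, 136, 83])]
mat [(0.65, [283, 212, 220, 215]), (0.26, [342, 172, 64, 43])]
ring [(0.75, [275, 141, 32, 39])]
butter [(0.64, [343, 171, 62, 47])]
vanilla [(0.97, [180, 135, 30, 37])]
{'fx': 297.3186396354542, 'fy': 297.3186396354542, 'cx': 259.1043955253443, 'cy': 193.47618873228328, 'mount': array([[ 9.99999967e-01,  2.38997370e-04,  9.91600183e-05,
         2.63670658e-01],
       [-2.56800112e-04,  9.63667450e-01,  2.67104809e-01,
        -6.78575015e+01],
       [-3.17199352e-05, -2.67104826e-01,  9.63667479e-01,
        -1.81984589e+02],
       [ 0.00000000e+00,  0.00000000e+00,  0.00000000e+00,
         1.00000000e+00]])}
18.700000000000003
```

View pics/top0.png

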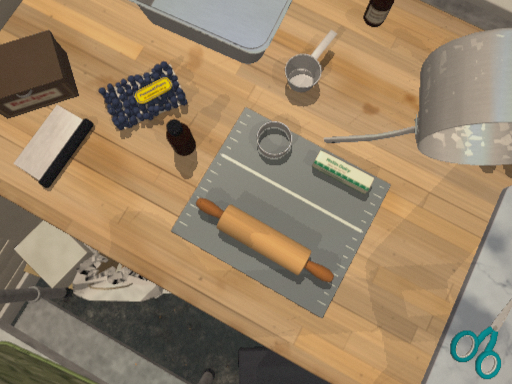

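View pics/scene0.png

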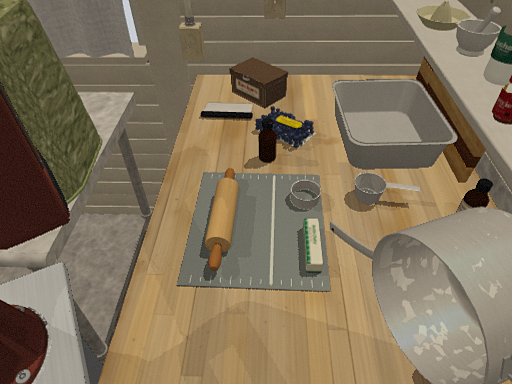

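The top view shows the mat with corners near (249,109), (390,184), (323,313) and (174,230), and the white line from (222,155) to (362,231). The pin runs from (198,203) to (331,278). A grey lamp-like object is at the right, with its tip at (328,140) in top and (332,226) in scene. Next I'll measure these and triangulate that tip.

```bash
cat > h.py <<'E'
from station import *
import numpy as np, cv2
def ray(cam,px):
    c=get_calibration(cam); R=np.array(c["R"]);t=np.array(c["t"])
    px=np.atleast_2d(px).astype(float)
    d=np.c_[(px[:,0]-c["cx"])/c["fx"],(px[:,1]-c["cy"])/c["fy"],np.ones(len(px))]@R
    return -R.T@t,d
def plane(cam,px,z):
    o,d=ray(cam,px); return o+d*((z-o[2])/d[:,2])[:,None]
def proj(cam,X):
    c=get_calibration(cam); p=np.atleast_2d(X)@np.array(c["R"]).T+c["t"]
    return np.c_[p[:,0]/p[:,2]*c["fx"]+c["cx"],p[:,1]/p[:,2]*c["fy"]+c["cy"]]
def tri(a,b):
    o1,d1=ray("top",a);o2,d2=ray("scene",b);d1=d1[0];d2=d2[0]
    s=np.linalg.lstsq(np.c_[d1,-d2],o2-o1,rcond=None)[0]
    p,q=o1+s[0]*d1,o2+s[1]*d2
    return (p+q)/2,np.linalg.norm(p-q)
def line_px(cam,im,roi):
    # white line pixels inside polygon roi
    m=np.zeros(im.shape[:2],np.uint8);cv2.fillPoly(m,[np.array(roi,np.int32)],255)
    g=im.min(2);ys,xs=np.where((m>0)&(g>165));return np.c_[xs,ys]
def pinfit(cam,mask,z=31):
    """fit pose (x,y,yaw) by comparing model silhouette with mask"""
    from scipy.optimize import minimize
    ys,xs=np.where(mask)
    P=plane(cam,np.c_[xs,ys],z)[:,:2]; c=P.mean(0); w,v=np.linalg.eigh(np.cov((P-c).T)); a=v[:,1]
    yaw0=np.degrees(np.arctan2(a[1],a[0]))-90; yaw0=(yaw0+90)%180-90
    def sil(p):
        th=np.radians(p[2]);ax=np.array([-np.sin(th),np.cos(th),0]);n=np.array([ax[1],-ax[0],0])
        S=4;m=np.zeros((384*S,512*S),np.uint8)
        for (r,h0,h1) in((27,-90,90),(12.5,-149,-90),(12.5,90,149)):
            f=np.linspace(0,2*np.pi,40)
            pts=[np.array([p[0],p[1],z])+ax*h+r*(np.cos(q)*n+np.sin(q)*np.array([0,0,1])) for h in(h0,h1) for q in f]
            u=proj(cam,np.array(pts)); cv2.fillConvexPoly(m,cv2.convexHull(((u+.5)*S).astype(np.int32)),255)
        return cv2.resize(m,(512,384),interpolation=cv2.INTER_AREA)/255.
    M=mask.astype(float)
    f=lambda p:np.abs(sil(p)-M).sum()
    r=minimize(f,[c[0],c[1],yaw0],method="Nelder-Mead",options=dict(initial_simplex=[[c[0],c[1],yaw0],[c[0]+8,c[1],yaw0],[c[0],c[1]+8,yaw0],[c[0],c[1],yaw0+3]],xatol=.05,fatol=.2))
    return r.x,r.fun,M.sum()
E
cat > m1.py <<'E'
from h import *
print("lamp tip",tri((328,140),(332,226)))
for cam in("top","scene"):
    im=get_image(cam)
    for th in ("mat","pin"):
        r=regions_of(th,cam)[0]["region"]
        if th=="pin": print(cam,"pin",pinfit(cam,r))
        else:
            cs,_=cv2.findContours(r.astype(np.uint8),cv2.RETR_EXTERNAL,cv2.CHAIN_APPROX_NONE)
            c=max(cs,key=cv2.contourArea);b=cv2.minAreaRect(plane(cam,c[:,0],4)[:,:2].astype(np.float32));print(cam,"mat",b)
    roi={"top":[(215,150),(226,146),(370,226),(362,240)],"scene":[(267,172),(279,172),(280,290),(264,290)]}[cam]
    p=line_px(cam,im,roi);L=plane(cam,p,4)[:,:2];c=L.mean(0);v=np.linalg.svd(L-c)[2][0]
    if v[1]<0:v=-v
    s=(L-c)@v;e=(L-c)@[v[1],-v[0]];mid=c+v*(s.min()+s.max())/2
    print(cam,"line",mid,"yaw",np.degrees(np.arctan2(-v[0],v[1])),"len",np.ptp(s),"width pct",np.percentile(e,[2,98]),len(L))
    for th,z in(("ring",4),("butter",4),("vanilla",0)):
        r=regions_of(th,cam)
        if r:
            ys,xs=np.where(r[0]["region"]);P=plane(cam,np.c_[xs,ys],z+15)[:,:2];print(cam,th,round(r[0]["score"],2),P.mean(0).round(),np.ptp(P,0).round())
E
python3 m1.py
```

```text
lamp tip (array([690.86425527, -45.98151358,  17.59827195]), np.float64(3.2671370069327765))
top mat ((557.0046997070312, 53.655517578125), (342.10321044921875, 302.3470153808594), 59.114681243896484)
top pin (array([492.07691496,  92.95686311, -31.5722402 ]), np.float64(248.8), np.float64(3358.0))
top line [586.82572106  35.64198885] yaw -31.098937885048475 len 321.2142869242598 width pct [-2.60527546  2.44043105] 391
top ring 0.92 [700.  63.] [75. 67.]
top butter 0.91 [622. -70.] [ 87. 116.]
top vanilla 0.77 [704. 257.] [78. 61.]
scene mat ((558.9664306640625, 52.105499267578125), (344.83642578125, 300.959716796875), 59.04501724243164)
scene pin (array([494.98276804,  93.2883202 , -31.61440078]), np.float64(139.64313725490194), np.float64(2087.0))
scene line [589.07648498  36.55684791] yaw -31.067358799987094 len 317.3077249189781 width pct [-1.19290189  2.48563378] 116
scene ring 0.85 [696.  66.] [86. 94.]
scene butter 0.59 [624. -70.] [ 96. 129.]
scene vanilla 0.69 [722. 297.] [118. 187.]
```

```bash
python3 - <<'E'
from h import *
print(get_obs()["t"])
for a,b in(((328,140),(332,226)),((417,130),(374,262)),((420,95),(376,255)),((425,150),(400,345)),((440,55),(430,215)),((510,95),(500,280))): print(a,b,tri(a,b))
for y in(58.9,-121.1):
  for p in([493,93,120],[590,36,120],[620,20,58]): print(y,p,solve_ik(p,[180,0,y]))
im=get_image("wrist");cv2.imwrite("pics/w0.png",im[:,:,::-1])
s=cv2.imread("pics/scene0.png")[180:384,300:512];t=cv2.imread("pics/top0.png")[0:204,300:512]
cv2.imwrite("pics/c0.png",np.hstack([cv2.resize(s,None,fx=1.8,fy=1.8),cv2.resize(t,None,fx=1.8,fy=1.8)]))
E
```

```text
1.2
(328, 140) (332, 226) (array([690.86425527, -45.98151358,  17.59827195]), np.float64(3.2671370069327765))
(417, 130) (374, 262) (array([ 674.00051354, -196.85055025,   86.92126292]), np.float64(17.61420945208538))
(420, 95) (376, 255) (array([ 709.7007288 , -192.87020191,  100.3925421 ]), np.float64(70.95844212173263))
(425, 150) (400, 345) (array([ 697.62239028, -289.44976851, -100.9254282 ]), np.float64(2.062050226394091))
(440, 55) (430, 215) (array([ 770.03883354, -208.98563836,  177.68747621]), np.float64(31.72408429695042))
(510, 95) (500, 280) (array([ 724.91004517, -341.71498322,  175.39548416]), np.float64(29.158143020408716))
58.9 [493, 93, 120] [ 2.66232009e+00  1.67921887e+00  1.12531039e+02 -2.54444375e-14
  6.57897417e+01 -5.62376799e+01]
58.9 [590, 36, 120] [-3.30946093e+00  1.23875698e+01  1.00599431e+02 -2.54444375e-14
  6.70129991e+01 -6.22094609e+01]
58.9 [620, 20, 58] [-4.63170608e+00  1.99668609e+01  9.84721534e+01 -2.54444375e-14
  6.15609857e+01 -6.35317061e+01]
-121.1 [493, 93, 120] [  2.66232009   1.67921887 112.53103948   0.          65.78974165
 123.76232009]
-121.1 [590, 36, 120] [ -3.30946093  12.38756983 100.59943108   0.          67.01299909
 117.79053907]
-121.1 [620, 20, 58] [ -4.63170608  19.96686086  98.47215342   0.          61.56098571
 116.46829392]
```

View pics/c0.png

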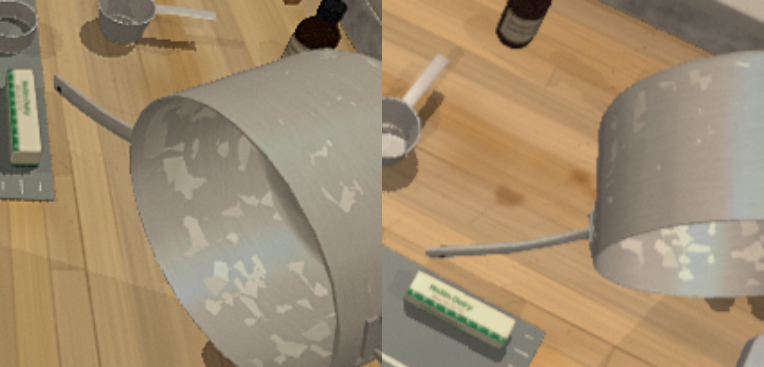

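View pics/w0.png

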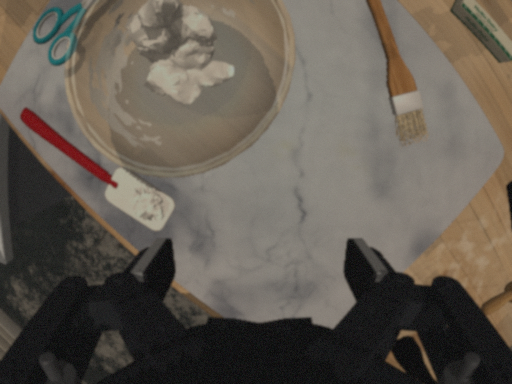

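The pot lies on its side around y < -190 and up to about 180 mm high, so I'll retract and raise the arm before swinging across. Then I'll hover over the pin and come down until I feel contact.

```bash
cat >> h.py <<'E'
U=np.array([np.cos(np.radians(-31.08)),np.sin(np.radians(-31.08)),0]); V=np.array([-U[1],U[0],0])
LINE=np.array([588.0,36.1,0])
DOWN=[180,0,58.92]
def pt(x,y,z): return (LINE+U*x+V*y+[0,0,z]).tolist()
def mf(p): d=np.array(p)-LINE; return np.round([d@U,d@V,p[2]],1)
def F(): return np.array(get_obs()["wrist_force"])
E
python3 - <<'E'
from h import *
move_l([105,-430,280],speed=200)
goto([430,80,240],DOWN)
grip(60)
goto(pt(-119,0,85),DOWN)
wait(.2)
o=get_obs();print(o["t"],mf(o["tcp_pos"]),o["ee_rot"],o["grip_width"],o["wrist_force"])
for c in("top","wrist","scene"): cv2.imwrite(f"pics/{c}1.png",get_image(c)[:,:,::-1])
E
```

```text
5.8583 [-117.4    1.    87.6] [ 1.79768255e+02 -1.55634849e-01  5.89150018e+01] 59.694668850845645 [-0.46135572 -0.20382818  0.58625157]
```

```bash
python3 - <<'E'
import cv2,numpy as np
a=cv2.imread("pics/wrist1.png");b=cv2.imread("pics/scene1.png")[120:312,150:350];b=cv2.resize(b,(400,384))
cv2.imwrite("pics/c1.png",cv2.resize(np.hstack([a,b]),(800,337)))
E
```

```text
(no output)
```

View pics/c1.png

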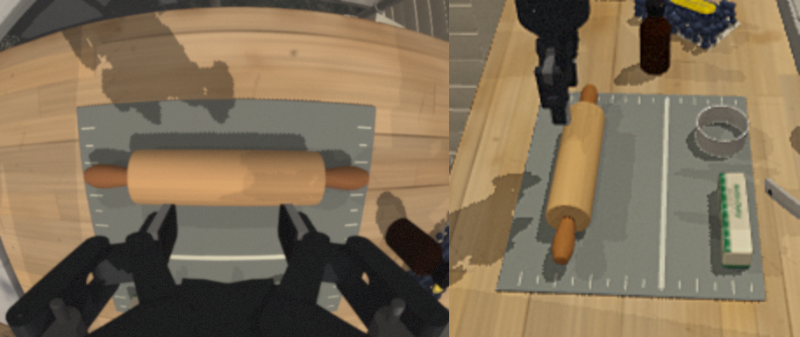

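```bash
python3 - <<'E'
from h import *
o=get_obs();p=o["tcp_pos"]
im=cv2.imread("pics/scene1.png")
for q,c in((p+V*30,(0,0,255)),(p-V*30,(0,255,0)),(p,(255,0,0)),(np.array(pt(-110.2,0,58)),(255,0,255))):
    u=proj("scene",q)[0];print(u.round(1));cv2.circle(im,tuple(int(round(v*8)) for v in u),12,c,-1,shift=3)
it=cv2.imread("pics/top1.png")
for q,c in((p+V*30,(0,0,255)),(p-V*30,(0,255,0)),(p,(255,0,0)),(np.array(pt(-110.2,0,58)),(255,0,255))):
    u=proj("top",q)[0];cv2.circle(it,tuple(int(round(v*8)) for v in u),12,c,-1,shift=3)
cv2.imwrite("pics/c2.png",np.hstack([cv2.resize(im[100:292,150:342],(400,400)),cv2.resize(it[130:322,170:362],(400,400))]))
E
```

```text
[218.5 185.4]
[214.8 205.1]
[216.7 194.9]
[221.5 204.6]
```

View pics/c2.png

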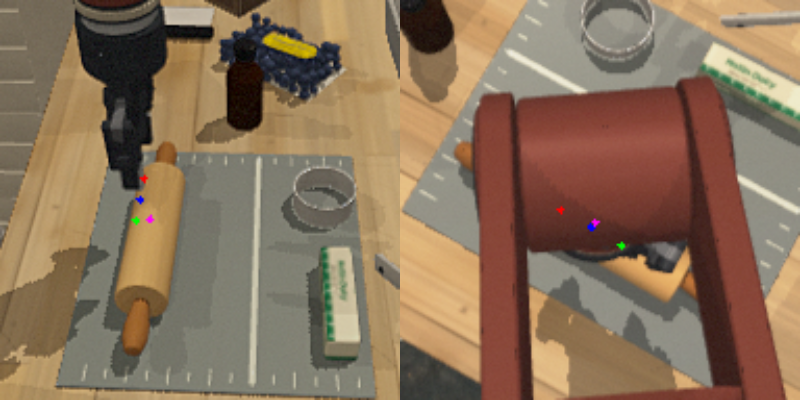

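```bash
python3 - <<'E'
from h import *
f0=np.mean([F() for _ in range(5)],0)
z=85
move_l(pt(-119,0,75),speed=60)
for z in np.arange(73,44,-1.0):
    move_l(pt(-119,0,z),speed=25); f=F()-f0
    if f[2]>4: break
wait(.2)
o=get_obs();print(o["t"],"cmd z",z,mf(o["tcp_pos"]),F()-f0,f)
cv2.imwrite("pics/scene2.png",get_image("scene")[:,:,::-1])
a=get_image("wrist")[:,:,::-1];b=cv2.imread("pics/scene2.png")[120:264,150:342]
cv2.imwrite("pics/c3.png",cv2.resize(np.hstack([a,cv2.resize(b,(512,384))]),(800,300)))
E
```

```text
13.775 cmd z 45.0 [-119.    0.   45.] [-0.11612765 -0.83125646  0.20015518] [-0.36973473  0.09729469  0.05032351]
```

View pics/c3.png

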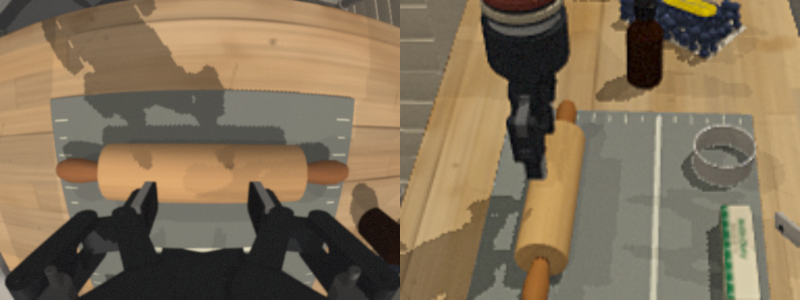

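```bash
python3 - <<'E'
from h import *
a=get_image("wrist")[:,:,::-1][190:340,150:360]
b=cv2.imread("pics/scene2.png")[150:220,180:260]
cv2.imwrite("pics/c4.png",np.hstack([cv2.resize(a,None,fx=2,fy=2,interpolation=2),cv2.resize(b,(343,300),interpolation=2)]))
E
```

```text
(no output)
```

View pics/c4.png

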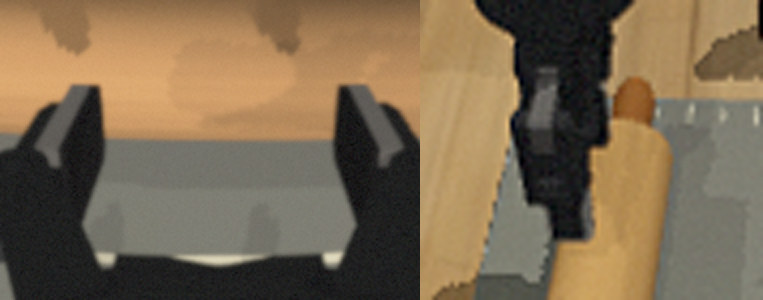

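```bash
python3 - <<'E'
from h import *
o=get_obs();c=get_calibration("wrist");M=np.array(c["mount"])
r,p,y=np.radians(o["ee_rot"])
Rz=lambda a:np.array([[np.cos(a),-np.sin(a),0],[np.sin(a),np.cos(a),0],[0,0,1]]);Ry=lambda a:np.array([[np.cos(a),0,np.sin(a)],[0,1,0],[-np.sin(a),0,np.cos(a)]]);Rx=lambda a:np.array([[1,0,0],[0,np.cos(a),-np.sin(a)],[0,np.sin(a),np.cos(a)]])
R=Rz(y)@Ry(p)@Rx(r);t=np.array(o["tcp_pos"])
def toolpx(q):
    q=M[:3,:3].T@(q-M[:3,3]);n=np.hypot(q[0],q[1]);th=np.arctan2(n,q[2]);return np.array([c["cx"]+c["fx"]*th*q[0]/n,c["cy"]+c["fx"]*th*q[1]/n])
W=lambda X:toolpx(R.T@(np.array(X)-t))
im=get_image("wrist")[:,:,::-1].copy()
def dot(u,col): cv2.circle(im,tuple(int(round(v*8)) for v in u),16,col,-1,shift=3)
for s in(-1,1):
    dot(W(pt(-110,90*s,58)),(0,0,255)); dot(W(pt(0,160*s,4)),(0,0,255)); dot(W(pt(-185,170*s,4)),(0,0,255))
    for zz,col in((0,(255,0,0)),(-13,(0,255,0)),(-40,(255,255,0))):
        for yy in(-11,11): dot(toolpx(np.array([30*s,yy,zz])),col)
cv2.imwrite("pics/c5.png",im)
print(W(pt(-110,0,58)))
E
```

```text
[258.96346239 238.88895364]
```

View pics/c5.png

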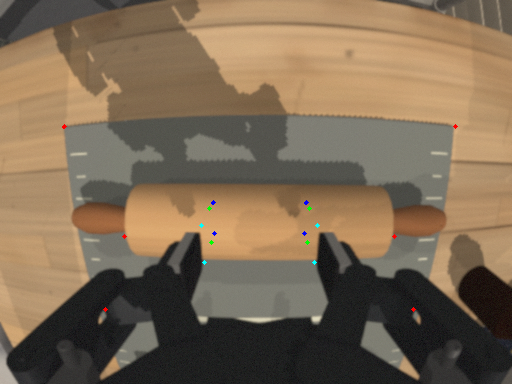

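```bash
python3 - <<'E'
from h import *
for y in(-30,-40):
  for x in (-130,-119,-108):
    print(y,x,[proj("scene",pt(x,y,z))[0].round(0).tolist() for z in(45,58,70,80,90,100)])
E
```

```text
-30 -130 [[211.0, 219.0], [210.0, 214.0], [210.0, 211.0], [209.0, 207.0], [209.0, 204.0], [208.0, 200.0]]
-30 -119 [[216.0, 219.0], [216.0, 215.0], [215.0, 211.0], [215.0, 207.0], [214.0, 204.0], [214.0, 201.0]]
-30 -108 [[221.0, 219.0], [221.0, 215.0], [220.0, 211.0], [220.0, 208.0], [220.0, 204.0], [219.0, 201.0]]
-40 -130 [[210.0, 222.0], [210.0, 218.0], [209.0, 214.0], [209.0, 211.0], [208.0, 207.0], [208.0, 204.0]]
-40 -119 [[216.0, 222.0], [215.0, 218.0], [214.0, 214.0], [214.0, 211.0], [214.0, 208.0], [213.0, 204.0]]
-40 -108 [[221.0, 222.0], [220.0, 218.0], [220.0, 214.0], [219.0, 211.0], [219.0, 208.0], [219.0, 204.0]]
```

The scene and wrist pictures agree that the fingertips end about 44 mm above the reported TCP (tips near z=89 now). The wrist calibration itself matches the pin's barrel ends. So I'll keep descending with force checks and expect contact near TCP z≈14.

```bash
python3 - <<'E'
from h import *
f0=np.mean([F() for _ in range(6)],0)
zs=list(np.arange(42,26,-4))+list(np.arange(25,4,-1.0))
log=[]
for z in zs:
    move_l(pt(-119,0,z),speed=40); f=F()-f0; log.append((float(z),round(float(f[2]),1)))
    if f[2]>4: break
wait(.15)
np.save("f0.npy",f0)
o=get_obs();print(o["t"],log[-6:],mf(o["tcp_pos"]),F()-f0)
cv2.imwrite("pics/scene3.png",get_image("scene")[:,:,::-1])
a=get_image("wrist")[:,:,::-1];b=cv2.imread("pics/scene3.png")[120:264,150:342]
cv2.imwrite("pics/c6.png",cv2.resize(np.hstack([a,cv2.resize(b,(512,384))]),(800,300)))
E
```

```text
18.65 [(17.0, 0.0), (16.0, 0.6), (15.0, 0.7), (14.0, 1.7), (13.0, 3.7), (12.0, 8.1)] [-117.7    0.2   13.3] [-1.68860542 -2.9388328   7.56305799]
```

View pics/c6.png

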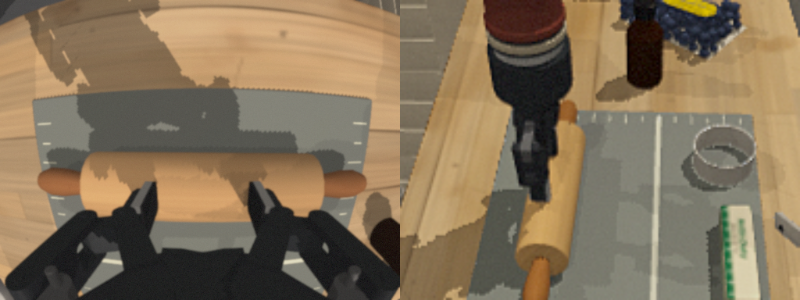

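```bash
cat >> h.py <<'E'
def pins(n):
    out=[]
    for cam in("scene",):
        im=get_image(cam);cv2.imwrite(f"pics/{cam}_{n}.png",im[:,:,::-1])
        r=regions_of("pin",cam)
        if r: p,e,s=pinfit(cam,r[0]["region"]);out.append((cam,mf([p[0],p[1],31])[:2],round(p[2]+31.08,2),round(e/s,2),round(r[0]["score"],2)))
    return out
E
python3 - <<'E'
from h import *
f0=np.load("f0.npy")
move_l(pt(-101,0,12),speed=45);fa=F()-f0
move_l(pt(-83,0,12),speed=45);fb=F()-f0
print(fa,fb,mf(get_obs()["tcp_pos"]))
wait(.2)
move_l(pt(-83,0,24),speed=50)
print(get_obs()["t"],pins("s1"))
cv2.imwrite("pics/w_s1.png",get_image("wrist")[:,:,::-1])
E
```

```text
[-1.22230284 -2.03256904  8.42741465] [-1.82889229 -3.14975832  6.95143446] [-81.8   0.   13. ]
20.4417 [('scene', array([-92.3, -34.8]), np.float64(-3.33), np.float64(0.84), 0.65)]
```

View pics/scene_s1.png

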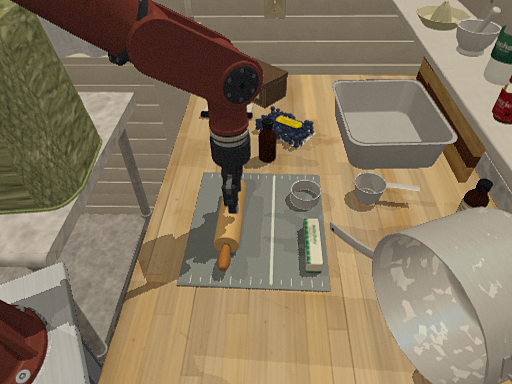

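View pics/w_s1.png

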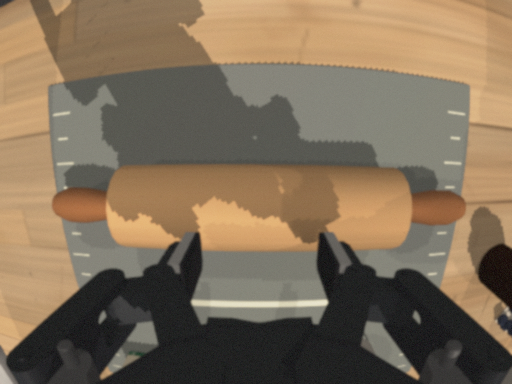

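```bash
cat >> h.py <<'E'
from scipy.spatial.transform import Rotation
from scipy.optimize import minimize
def wpin(n,guess):
    """pin pose in line frame (x,y,dyaw) from wrist camera"""
    o=get_obs();im=get_image("wrist");cv2.imwrite(f"pics/w_{n}.png",im[:,:,::-1])
    r=regions_of("pin","wrist")
    if not r: return None
    M=r[0]["region"].astype(float)
    c=get_calibration("wrist");T=np.array(c["mount"]);R=Rotation.from_euler("xyz",o["ee_rot"],degrees=True).as_matrix();t=np.array(o["tcp_pos"])
    def pw(X):
        q=((np.array(X)-t)@R-T[:3,3])@T[:3,:3];nn=np.hypot(q[:,0],q[:,1]);th=np.arctan2(nn,q[:,2])
        return np.c_[c["cx"]+c["fx"]*th*q[:,0]/nn,c["cy"]+c["fx"]*th*q[:,1]/nn]
    grip_=cv2.dilate((im.max(2)<62).astype(np.uint8),np.ones((5,5)))
    grip_[:150]=0
    ok=1.-grip_
    f=np.linspace(0,2*np.pi,40)
    def sil(p):
        a=np.radians(p[2]);ax=V*np.cos(a)-U*np.sin(a);nrm=U*np.cos(a)+V*np.sin(a);ctr=np.array(pt(p[0],p[1],31))
        S=4;m=np.zeros((384*S,512*S),np.uint8)
        for rr,h0,h1 in((27,-90,90),(12.5,-149,-90),(12.5,90,149)):
            hs=np.linspace(h0,h1,5)
            P=np.array([ctr+ax*h+rr*(np.cos(q)*nrm+np.sin(q)*np.array([0,0,1])) for h in hs for q in f])
            cv2.fillPoly(m,[cv2.convexHull(((pw(P)+.5)*S).astype(np.int32))],255)
        return cv2.resize(m,(512,384),interpolation=cv2.INTER_AREA)/255.
    g=np.array(guess,float)
    res=minimize(lambda p:(np.abs(sil(p)-M)*ok).sum(),g,method="Nelder-Mead",options=dict(initial_simplex=[g,g+[8,0,0],g+[0,8,0],g+[0,0,3]],xatol=.05,fatol=.2))
    lm=None
    # line from wrist picture too: white pixels
    return res.x.round(2),round(res.fun/(M*ok).sum(),3),round(r[0]["score"],2)
E
python3 - <<'E'
from h import *
print(wpin("s1b",[-92,0,0]),get_obs()["t"])
E
```

```text
(array([-93.1 ,  -0.49,  -0.48]), np.float64(0.052), 0.62) 20.6917
```

```bash
cat >> h.py <<'E'
def stroke(p,d,z=12,dyaw=0,half=None):
    """roll pin at line-frame x=p by d; contact goes from -d/2 to +d/2 round the top"""
    f0=np.load("f0.npy");a=p-d/2;b=p+1.5*d
    move_l(pt(a,0,24),speed=120); move_l(pt(a,0,15.5),speed=40); move_l(pt(a,0,z),speed=20)
    f1=F()-f0
    at=[180,0,58.92+dyaw]
    move_l(pt(b,0,z),at if dyaw else None,speed=45);f2=F()-f0
    wait(.25)
    move_l(pt(b,0,14.5),speed=15);move_l(pt(b,0,24),speed=60)
    if dyaw: move_l(pt(b,0,26),[180,0,58.92],speed=20)
    return f1.round(1),f2.round(1)
E
python3 - <<'E'
from h import *
p=-93.1
for i in range(2):
    print(stroke(p,20)); m=wpin(f"s{2+i}",[p+20,0,0]);print(m,get_obs()["t"])
    if abs(m[0][0]-p-20)>5: break
    p=m[0][0]
E
```

```text
(array([-1. , -0.9,  5.7]), array([-1. , -2.8,  6.1]))
(array([-73.2 ,  -0.32,  -0.38]), np.float64(0.069), 0.65) 23.7167
(array([-1.3, -1.1,  4.9]), array([-1.9, -2.6,  6.2]))
(array([-53.64,   0.84,  -0.57]), np.float64(0.069), 0.58) 26.7417
```

Rolling is clean at about 20 mm per stroke. I'll do two more.

```bash
python3 - <<'E'
from h import *
p=-53.6
for i in range(2):
    print(stroke(p,20)); m=wpin(f"s{4+i}",[p+20,0,0]);print(m,get_obs()["t"])
    if abs(m[0][0]-p-20)>5: break
    p=m[0][0]
E
```

```text
(array([-0.3, -1.3,  5.1]), array([-1.1, -1.8,  6.7]))
(array([-33.88,  -1.21,  -0.44]), np.float64(0.061), 0.9) 29.7667
(array([-0.4, -0.9,  5. ]), array([-1.7, -1.5,  6.3]))
(array([-14.24,  -0.21,  -0.49]), np.float64(0.053), 0.82) 32.7917
```

View pics/w_s5.png

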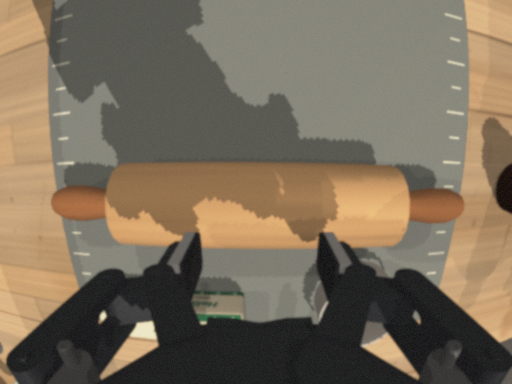

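```bash
python3 - <<'E'
from h import *
print(stroke(-14.2,14.2,dyaw=1.0)); print(wpin("s6",[0,0,0]),get_obs()["t"])
move_l(pt(-30,0,100),speed=150)
goto([330,60,300],DOWN)
for cam in("top","scene"):
    im=get_image(cam);cv2.imwrite(f"pics/{cam}_s6.png",im[:,:,::-1])
    r=regions_of("pin",cam)[0]["region"];p,e,s=pinfit(cam,r);print(cam,mf([p[0],p[1],31])[:2],p[2]+31.08,e/s)
print(get_obs()["t"])
E
```

```text
(array([-0.8, -1.5,  5.3]), array([-1.6, -1.4,  7. ]))
(array([ 0.16, -0.9 , -0.34]), np.float64(0.057), 0.57) 35.7833
top [-0.4 -2.1] -0.5444375870802176 0.067234517569404
scene [2.1 3.4] -0.5091816802194984 0.07411591780269186
37.8583
```

View pics/top_s6.png

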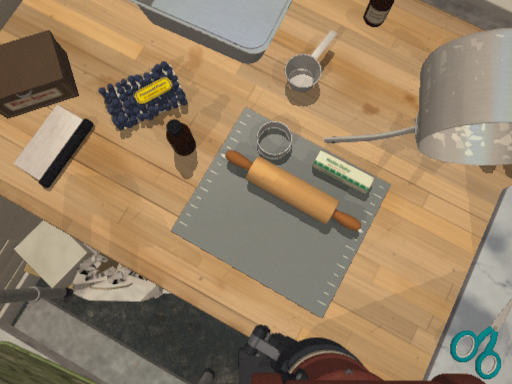

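View pics/scene_s6.png

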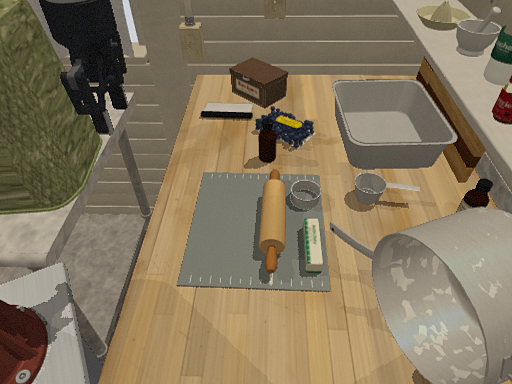

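```bash
python3 - <<'E'
from h import *
wait(.5)
a=cv2.imread("pics/top_s6.png")[:,:,::-1].astype(int);b=get_image("top").astype(int)
print("changed px on mat",(np.abs(a-b).max(2)[100:300,170:395]>40).sum())
b0=cv2.imread("pics/top0.png")[:,:,::-1].astype(int)
for n,(x,y,w,h) in dict(ring=(256,122,36,20),butter=(318,152,56,30),vanilla=(165,118,30,38)).items(): print(n,(np.abs(b0-b).max(2)[y:y+h,x:x+w]>60).sum())
print(get_obs()["t"]); sign_off()
E
```

```text
changed px on mat 0
ring 0
butter 0
vanilla 0
38.4083
the job is handed in; nothing more can be done
```

The pin now lies on the white line at rest, and I handed the job in at 38.4 s of the allowed 72 s. I rolled it there in six slow strokes with the open fingertips on top of the barrel, pressing with about 5–8 N and lifting clear between strokes. It rolled about half the fingertip travel each time, so it turned and did not slide.

- **Position:** each camera puts the pin's centre slightly beyond the line: about 0.4 mm in the top view, 1.4 mm in the scene view and 0.2 mm in the wrist view. Along the line the views differ by a few mm (−1 to +3).
- **Angle:** the pin is still about 0.5° off the line's direction, as it was at the start. I tried a 1° wrist turn in the last stroke to correct this, and it had no clear effect.
- **At rest:** top pictures about half a second apart showed no change on the mat.
- **Bystanders:** the ring, butter and bottle look the same in the top view as at the start.
- **Disagreement with the description:** with the gripper open to 60 mm, the fingertips ended about 44 mm short of the reported TCP. I found the contact height from the pictures and the wrist force instead.

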